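# Find the packed gift box by weight and send it off on the shuttle carriage

### The job

One of the three identical gift boxes on the grey mat is packed and the other two are empty: lift each one straight up in turn to feel its weight, the robot's left one first, then the middle one, then the right one, and set each gently back where it stood. Then slide the wooden carriage along its rail until its open side faces the heavy box, slide that box over the table, without lifting it off, into the carriage until it is fully home, and push the carriage with the box in it all the way to the end of the rail with the tall block, on the robot's left. Leave the two empty boxes in their places and do not disturb, tip or drop anything.

Things in the scene. Friction and masses are not known exactly. Their poses are not given: they have to be found in the camera images.
- box_1: one of three gift boxes that look exactly alike (tan paper with red flowers), closed, hard, 84 mm long (own x), 62 mm wide (own y), 60 mm high (own z, up). Origin: centre of the underside. Two are empty (about 0.10 to 0.15 kg), one is packed (0.44 to 0.66 kg); which place the packed one has is drawn at random and only its weight tells
- box_2: one of three gift boxes that look exactly alike (tan paper with red flowers), closed, hard, 84 mm long (own x), 62 mm wide (own y), 60 mm high (own z, up). Origin: centre of the underside. Two are empty (about 0.10 to 0.15 kg), one is packed (0.44 to 0.66 kg); which place the packed one has is drawn at random and only its weight tells
- box_3: one of three gift boxes that look exactly alike (tan paper with red flowers), closed, hard, 84 mm long (own x), 62 mm wide (own y), 60 mm high (own z, up). Origin: centre of the underside. Two are empty (about 0.10 to 0.15 kg), one is packed (0.44 to 0.66 kg); which place the packed one has is drawn at random and only its weight tells
- place_left (a point): centre of the left outlined place on the flat grey mat (only a print), on the table surface; the robot's left (+y), on the side of the tall end block. The three places lie in a row, 125 mm apart; x points from the robot to the carriage, y along the row to the left. Each box starts within 10 mm of its place's centre, its length along x within a few degrees
- place_middle (a point): centre of the middle outlined place on the flat grey mat (only a print), on the table surface; between the others. The three places lie in a row, 125 mm apart; x points from the robot to the carriage, y along the row to the left. Each box starts within 10 mm of its place's centre, its length along x within a few degrees
- place_right (a point): centre of the right outlined place on the flat grey mat (only a print), on the table surface; the robot's right (-y). The three places lie in a row, 125 mm apart; x points from the robot to the carriage, y along the row to the left. Each box starts within 10 mm of its place's centre, its length along x within a few degrees
- pocket (a point): on the table, where the centre of a box's underside is when the box is fully home in the carriage: against its back wall, midway between its side walls. x points from the robot into the pocket, y along the rail to the robot's left. It moves with the carriage. A box that is home sticks out of the open side by 12 mm
- mouth (a point): on the table, middle of the carriage's open side, 30 mm before pocket, same axes. The carriage is a plywood frame, open below, above and towards the robot: side walls 10 mm thick, 82 mm long in x from here, inner faces at y = +-45 mm, outer faces at +-55 mm; inner face of the back wall at x = +72 mm. All walls reach from 3 to 48 mm above the table
- tall_end (a point): on the table, where pocket comes when the carriage is at the tall-block end of its rail, on the robot's left; same axes. The aluminium rail (600 mm long, 33 mm high) runs along y, 57 to 87 mm beyond this point in x; a plywood block 85 mm high stands at its left end, one 40 mm high at its right end
- carriage (a joint): position of the carriage along its rail in m: 0 at the right stop (low end block), 0.44 at the left stop (tall end block); it grows towards the robot's left. Push the outside of either side wall; it takes about 3 N to move (about 10 N with the heavy box in it) and stays where it is left
- table: the white table that everything stands on, 1280 x 1600 mm, top at height 0; its origin is the centre of the top
- tape_roll: bystander: clear tape ring, 52 mm across, 19 mm high, left of the carriage's path; origin centre of underside
- tag_stack: bystander: pile of paper tags, 45 x 30 x 14 mm, beyond the right end of the mat; origin centre of underside
- pen_pot: bystander: white pot 68 mm across, 78 mm high, with pens up to 125 mm, left of the mat; origin centre of underside
- paper_cup: bystander: lidded paper cup, 80 mm across, 100 mm high, right of the mat; origin centre of underside
- tape_dispenser: bystander: black desk tape dispenser, 150 x 55 mm, 79 mm high, beyond the right end of the rail; origin centre of underside
- ribbon_spool: bystander: standing ribbon spool, 60 mm across, 44 mm high, behind the rail; origin centre of underside
Not all that is in view belongs to the job. Leave any yellow look-alike of the box_2 alone.

How it is judged (in metres and radians):
On the way, in this order (a step that is already met when the one before it is completed fails the run):
1. the left box is lifted at least 25 mm off the table over its place (((height (world z) of box_1 above 0.025 m and horizontal distance between box_1 and place_left below 0.06 m) or (height (world z) of box_2 above 0.025 m and horizontal distance between box_2 and place_left below 0.06 m) or (height (world z) of box_3 above 0.025 m and horizontal distance between box_3 and place_left below 0.06 m))), for 0.3 s.
2. the middle box is lifted at least 25 mm off the table over its place (((height (world z) of box_1 above 0.025 m and horizontal distance between box_1 and place_middle below 0.06 m) or (height (world z) of box_2 above 0.025 m and horizontal distance between box_2 and place_middle below 0.06 m) or (height (world z) of box_3 above 0.025 m and horizontal distance between box_3 and place_middle below 0.06 m))), for 0.3 s.
3. the right box is lifted at least 25 mm off the table over its place (((height (world z) of box_1 above 0.025 m and horizontal distance between box_1 and place_right below 0.06 m) or (height (world z) of box_2 above 0.025 m and horizontal distance between box_2 and place_right below 0.06 m) or (height (world z) of box_3 above 0.025 m and horizontal distance between box_3 and place_right below 0.06 m))), for 0.3 s.
4. the heavy box is fully home in the carriage, the carriage not yet at the tall-block end (((x of box_1 in the frame of pocket between -0.012 and 0.012 m and y of box_1 in the frame of pocket between -0.022 and 0.022 m and height (world z) of box_1 below 0.008 m and angle between box_1's own z axis and vertical below 0.1 rad and contact force between box_1 and table above 2.8 N) or (x of box_2 in the frame of pocket between -0.012 and 0.012 m and y of box_2 in the frame of pocket between -0.022 and 0.022 m and height (world z) of box_2 below 0.008 m and angle between box_2's own z axis and vertical below 0.1 rad and contact force between box_2 and table above 2.8 N) or (x of box_3 in the frame of pocket between -0.012 and 0.012 m and y of box_3 in the frame of pocket between -0.022 and 0.022 m and height (world z) of box_3 below 0.008 m and angle between box_3's own z axis and vertical below 0.1 rad and contact force between box_3 and table above 2.8 N)) and value of joint carriage below 0.4 m), for 0.2 s.
5. the carriage with the heavy box in it is at the tall-block end (((x of box_1 in the frame of pocket between -0.012 and 0.012 m and y of box_1 in the frame of pocket between -0.022 and 0.022 m and height (world z) of box_1 below 0.008 m and angle between box_1's own z axis and vertical below 0.1 rad and contact force between box_1 and table above 2.8 N) or (x of box_2 in the frame of pocket between -0.012 and 0.012 m and y of box_2 in the frame of pocket between -0.022 and 0.022 m and height (world z) of box_2 below 0.008 m and angle between box_2's own z axis and vertical below 0.1 rad and contact force between box_2 and table above 2.8 N) or (x of box_3 in the frame of pocket between -0.012 and 0.012 m and y of box_3 in the frame of pocket between -0.022 and 0.022 m and height (world z) of box_3 below 0.008 m and angle between box_3's own z axis and vertical below 0.1 rad and contact force between box_3 and table above 2.8 N)) and value of joint carriage above 0.425 m), for 0.2 s.
At the end, for the whole second after the job is handed in: The heavy box stands flat on the table in the carriage, home to within 12 mm of its back and 22 mm of its middle, the carriage is within 15 mm of its stop at the tall-block end, both empty boxes stand upright within 30 mm of where they started, and all is at rest and released (((x of box_1 in the frame of pocket between -0.012 and 0.012 m and y of box_1 in the frame of pocket between -0.022 and 0.022 m and height (world z) of box_1 below 0.008 m and angle between box_1's own z axis and vertical below 0.1 rad and contact force between box_1 and table above 2.8 N and distance of each of box_2, box_3 from where it was at the start of the episode below 0.03 m) or (x of box_2 in the frame of pocket between -0.012 and 0.012 m and y of box_2 in the frame of pocket between -0.022 and 0.022 m and height (world z) of box_2 below 0.008 m and angle between box_2's own z axis and vertical below 0.1 rad and contact force between box_2 and table above 2.8 N and distance of each of box_1, box_3 from where it was at the start of the episode below 0.03 m) or (x of box_3 in the frame of pocket between -0.012 and 0.012 m and y of box_3 in the frame of pocket between -0.022 and 0.022 m and height (world z) of box_3 below 0.008 m and angle between box_3's own z axis and vertical below 0.1 rad and contact force between box_3 and table above 2.8 N and distance of each of box_1, box_2 from where it was at the start of the episode below 0.03 m)) and value of joint carriage above 0.425 m and linear speed of each of box_1, box_2, box_3 below 0.02 m/s and angle between each of box_1, box_2, box_3's own z axis and vertical below 0.1 rad and contact force between each of box_1, box_2, box_3 and the fingers below 0.1 N); the robot touches nothing.
It fails at once if a box is off the table (more than 15 mm) away from its place (more than 80 mm from the centre of every place) ((height (world z) of box_1 above 0.015 m and horizontal distance between box_1 and place_left above 0.08 m and horizontal distance between box_1 and place_middle above 0.08 m and horizontal distance between box_1 and place_right above 0.08 m) or (height (world z) of box_2 above 0.015 m and horizontal distance between box_2 and place_left above 0.08 m and horizontal distance between box_2 and place_middle above 0.08 m and horizontal distance between box_2 and place_right above 0.08 m) or (height (world z) of box_3 above 0.015 m and horizontal distance between box_3 and place_left above 0.08 m and horizontal distance between box_3 and place_middle above 0.08 m and horizontal distance between box_3 and place_right above 0.08 m)).
It fails at once if a box is dropped or thrown about (faster than 0.6 m/s) (linear speed of any of box_1, box_2, box_3 above 0.6 m/s).
It fails at once if a box is tipped by more than 0.5 rad (angle between any of box_1, box_2, box_3's own z axis and vertical above 0.5 rad).
It fails at once if a bystander is moved by more than 30 mm (distance of any of tape_roll, tag_stack, pen_pot, paper_cup, tape_dispenser, ribbon_spool from where it was at the start of the episode above 0.03 m).
It also fails if it takes over 72 s, if anything falls off the work surface, if the arm or the gripper's body presses on something with over 40 N, if the wrist force passes 120 N, or if a joint passes its speed limit or range.

### The arm

A 6-joint arm with a two-finger parallel gripper is mounted at the origin on the work surface. World frame = base frame: x ahead of the robot, y to its left, z up, the work surface at z = 0. Lengths are in m, angles in degrees, forces in N, time in s.
With the tool pointing down it reaches from about 0.25 to 0.725 m from the base axis. Payload 9.7 kg.
Tool frame: the origin (TCP) lies at the very end of the fingers, on their centre line; the grasp point (between the pads) lies 19 mm behind it; y points along the fingers, x is the direction in which the jaws open and shut, and the axes are right-handed (so a half turn about y gives the same grasp; the last joint's range is limited). The gripper opens to 85 mm and grips with 20 to 120 N. Pads are 22 mm wide; open, the fingers measure 114 mm over their backs; the gripper's body (76 mm by 85 mm) begins 54 mm behind the grasp point. The pads swing forward as they close: fully open they stand 13 mm farther back than shut.
Start: joints at [-71.906, 4.979, 10.078, 95.1, 0, 90], TCP at [0.171, -0.523, 0.231] pointing down, gripper open.
Joint ranges: [-179.16, 179.16], [-48.56, 103.87], [-65.8, 70.77], [-126.05, 130.52], [-82.76, 87.17], [-180, 180]. Speed limits (degrees/s): [127.2, 127.2, 147.25, 180, 180, 180].

### API

Orientations are given as [roll, pitch, yaw] about the fixed x, y, z axes, in that order (R = Rz(yaw) Ry(pitch) Rx(roll)).
In Python, from workcell import bot gives the robot as it stands.
- The arm moves only by the shell command python3 -m jog 'ROWS' [FORCE]. ROWS is JSON, a list of rows, each a list of 7 numbers: the closure, from 0 (fully open) to 1 (shut), then the shift along the world's x, y, z in units of 25 mm (1.0 is 25 mm), then the turn, a rotation vector about the world's x, y, z in units of 5 degrees (1.0 is 5 degrees). A call has 1 to 5 rows; each row is the pose to reach, as a shift and turn from the pose commanded when the call began; what a row does not reach only later rows make up. A row lasts 1/10 s, in which the tool goes at most 50 mm and 8.59 degrees, less where a joint would pass 70% of its speed; a pose out of reach is approached as far as the arm can. A call with a gripper value outside its range is refused whole. The fingers move at their own pace and stop on an object; FORCE is the grip in N (left out, the last holds). Time passes only in rows, so rows that repeat a pose let the fingers close. It gives the time, the measured TCP pose, the force and the opening at its end, in the units of the state.
- bot.get_obs(): the state, without advancing time (a new reading comes with each control period).
- bot.camera(name): name is "side" or "top" or "wrist"; returns (picture, depth): 384x512x3 uint8, red, green, blue; 384x512 float32, m along the optical axis (not along the pixel's ray), 0 where there is no reading.
- bot.camera_model(name): a dict with "fx", "fy", "cx", "cy" (pixels), "rvec" (rotation vector, rad) and "tvec" (3), from world to camera coordinates, as OpenCV has them; the wrist camera has in their place "tool_from_camera" (4x4, takes a point from camera to tool coordinates, whose origin is the TCP and whose axes are the tool frame's). Camera axes: x right, y down, z forward; pixel columns grow to the right and rows downward; lengths in m; the calibration is good to about 2 mm. The wrist camera is an equidistant fisheye: a pixel r from the principal point sees the ray r / f radians off the axis. A picture is of the moment at which its call begins: read the wrist's pose just before it. camera_model takes no time and is no camera call.
- bot.job_done(): hands the job in, once; it reports no verdict.
Trained networks look in the newest picture that a camera, given by its name, has taken for a name from the list of things; names that differ only in an ending like _2 or _b are one class to them, and where a whole thing is asked for, a point or a joint stands for the part that bears it (a point fixed in the world has none). Each returns a list of dicts, best first, with "conf" (0 to 1); they miss things now and then, are a little off and sometimes report something else, mostly with a low value. They report only what shows in the picture. A call takes as long as a camera call. They do not tell look-alikes from the thing itself.
- bot.regions_of(camera, label): "pixels" (384x512 bool, what is visible of it) and "point" ([row, column] in pixels, amid what is visible of it).
The state is a dict: "time": time; "q": joint angles; "qd": joint speeds; "joint_efforts": joint torques, N m; "ee_pos": TCP position; "tcp_rot": TCP orientation; "wrist_force": force on the tool from outside, world axes, zero at the start; "torque": the same for the moment, N m; "opening": finger opening in m.
Only numpy, scipy, OpenCV 4.12 (cv2) and the standard library are available. Lean on these libraries where they do the work, as an engineer would, in place of code of your own. Each camera call takes 0.05 s, during which the arm holds its last target. There are 200 camera calls.

## Working session

There is one attempt and no reset: what is moved stays moved. The work goes in short steps, Python scripts to look and compute and a shell command to move; the robot and the scene stay as the last step left them, time stands still between calls to the robot, and variables do not carry over. Pictures are saved under pics/ and viewed, about 8 in all and at most 12, crops included, and the job is handed in when it is done.

```bash
ls; mkdir -p pics; cat > h.py <<'E'
import numpy as np, cv2
from workcell import bot
def world(name, D, mask):
    m=bot.camera_model(name); R,_=cv2.Rodrigues(np.array(m['rvec'],float)); t=np.array(m['tvec'],float).ravel()
    v,u=np.nonzero(mask&(D>0)); d=D[v,u]
    P=np.c_[(u-m['cx'])/m['fx']*d,(v-m['cy'])/m['fy']*d,d]
    return (P-t)@R
def save(n,im): cv2.imwrite('pics/'+n+'.png',im[:,:,::-1])
E
python3 - <<'E'
from h import *
o=bot.get_obs(); print({k:np.round(v,3) for k,v in o.items()})
for c in('top','side'):
    im,D=bot.camera(c); save(c+'0',im); np.save(c+'D.npy',D)
    for l in ('box_1','pocket','tape_roll','pen_pot','paper_cup','tag_stack','tape_dispenser','ribbon_spool','carriage'):
        for r in bot.regions_of(c,l):
            P=world(c,D,r['pixels'])
            if len(P): print(c,l,round(r['conf'],2),r['point'],len(P),np.round(np.percentile(P,[3,50,97],axis=0),3).tolist())
E
```

```text
pics
{'time': np.float64(0.0), 'q': array([-71.907,   5.013,  10.034,  95.1  ,  -0.   ,  90.001]), 'qd': array([ 0.055, -0.004,  0.104, -0.055, -0.044,  0.037]), 'joint_efforts': array([-1.0000e-03, -5.2039e+01,  4.6479e+01,  1.7000e-02, -0.0000e+00,
        0.0000e+00]), 'ee_pos': array([ 0.171, -0.523,  0.231]), 'tcp_rot': array([-9.0000e+01,  7.9000e-02, -7.1908e+01]), 'wrist_force': array([ 0.549,  0.333, -0.293]), 'torque': array([-0.015, -0.027, -0.013]), 'opening': np.float64(0.086)}
top box_1 0.97 [216.4, 238.1] 810 [[0.41, -0.006, 0.057], [0.449, 0.025, 0.061], [0.488, 0.056, 0.064]]
top box_1 0.69 [208.6, 189.7] 900 [[0.427, 0.117, 0.012], [0.467, 0.148, 0.061], [0.508, 0.181, 0.064]]
top box_1 0.68 [230.9, 288.3] 853 [[0.391, -0.13, 0.036], [0.43, -0.099, 0.06], [0.469, -0.07, 0.064]]
top box_1 0.61 [317.1, 364.7] 1140 [[0.18, -0.339, 0.009], [0.218, -0.294, 0.06], [0.251, -0.255, 0.063]]
top box_1 0.35 [135.2, 283.2] 860 [[0.593, -0.115, 0.017], [0.666, -0.075, 0.046], [0.706, -0.012, 0.051]]
top pocket 0.88 [137.7, 281.1] 869 [[0.593, -0.115, 0.019], [0.667, -0.072, 0.04
[... 2285 characters left out ...]
[0.55, -0.171, 0.016]]
side tape_dispenser 0.96 [131.7, 249.0] 892 [[0.5, -0.362, -0.0], [0.575, -0.33, 0.027], [0.642, -0.289, 0.076]]
side tape_dispenser 0.67 [160.9, 254.1] 115 [[0.51, -0.202, 0.0], [0.529, -0.179, 0.012], [0.548, -0.172, 0.016]]
side tape_dispenser 0.67 [138.1, 316.6] 717 [[0.313, -0.287, 0.011], [0.345, -0.235, 0.081], [0.376, -0.223, 0.101]]
side ribbon_spool 0.72 [186.0, 156.9] 465 [[0.753, -0.012, 0.001], [0.775, 0.022, 0.041], [0.805, 0.039, 0.045]]
side carriage 0.92 [173.3, 207.6] 1056 [[0.585, -0.114, 0.007], [0.644, -0.063, 0.037], [0.701, -0.007, 0.048]]
side carriage 0.51 [199.2, 276.2] 1074 [[0.406, -0.003, 0.003], [0.448, 0.047, 0.053], [0.49, 0.061, 0.061]]
```

```bash
python3 - <<'E'
from h import *
im=cv2.imread('pics/top0.png'); D=np.load('topD.npy')
cv2.imwrite('pics/topcrop.png',cv2.resize(im[70:370,60:460],None,fx=2,fy=2,interpolation=cv2.INTER_CUBIC))
W=np.full((384,512,3),np.nan); W[D>0]=world('top',D,D>0)
def rect(c,zr,r=.075):
    s=(np.hypot(W[...,0]-c[0],W[...,1]-c[1])<r)&(W[...,2]>zr[0])&(W[...,2]<zr[1])
    P=W[s][:,:2]; R=cv2.minAreaRect(P.astype(np.float32)*1000); print(c,len(P),np.round(R[0],1),np.round(R[1],1),round(R[2],1))
for c in [(.467,.148),(.449,.025),(.43,-.099)]: rect(c,(.052,.07),.06)
# carriage top & rail & blocks
for nm,zr in (('car',(.04,.053)),('rail',(.025,.037)),('tall',(.075,.095))):
    s=(W[...,2]>zr[0])&(W[...,2]<zr[1])&(W[...,0]>.56)&(W[...,0]<.85)&(W[...,1]>-.28)
    n,l,st,ce=cv2.connectedComponentsWithStats(s.astype(np.uint8))
    for i in range(1,n):
        if st[i,4]>40:
            R=cv2.minAreaRect(W[l==i][:,:2].astype(np.float32)*1000); print(nm,st[i,4],np.round(R[0]),np.round(R[1]),round(R[2],1))
E
```

```text
(0.467, 0.148) 823 [467.1 151.8] [63.3 84.1] 77.6
(0.449, 0.025) 814 [448.6  24.9] [61.9 84.4] 78.4
(0.43, -0.099) 826 [ 430.  -101.4] [62.8 84.7] 83.4
car 388 [781.  13.] [59. 56.] 1.9
car 43 [736. 370.] [17. 50.] 61.8
car 799 [649. -66.] [110. 124.] 83.5
car 109 [610. 560.] [99.  4.] 5.7
rail 1729 [711. 168.] [408.  48.] 82.1
rail 544 [ 675. -176.] [141.  48.] 83.2
rail 90 [609. 560.] [98.  4.] 5.7
tall 183 [740. 377.] [22. 49.] 83.9
tall 78 [650. 579.] [17. 37.] 2.4
tall 67 [588. 557.] [ 8. 55.] 88.5
```

View pics/topcrop.png

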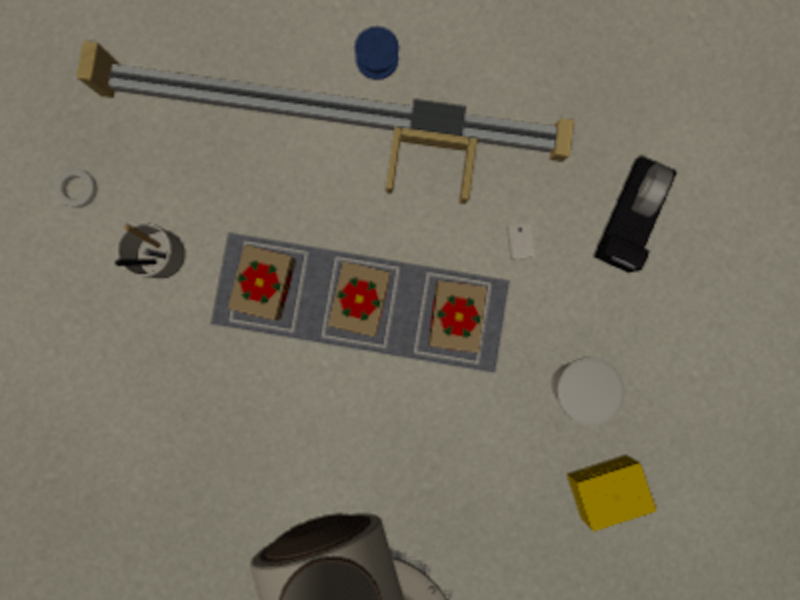

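The top view shows the three flower boxes at full-image pixels (191,211), (240,219) and (290,228), given as column,row. The yellow look-alike sits apart at (366,315), so I leave it alone. The carriage is at about (276,140), right of the middle of its rail. I'll move over the left box first.

```bash
python3 -m jog '[[0,0.6,1.35,0,0,0,1.5],[0,1.2,2.7,0,0,0,3],[0,1.8,4.05,0,0,0,4.5],[0,2.4,5.4,0,0,0,6],[0,2.96,6.75,0,0,0,7.5]]' 60
python3 -m jog '[[0,0.6,1.35,0,0,0,1.5],[0,1.2,2.7,0,0,0,3],[0,1.8,4.05,0,0,0,4.5],[0,2.4,5.4,0,0,0,6],[0,2.96,6.75,0,0,0,7.5]]'
python3 -m jog '[[0,0.6,1.35,0,0,0,1.5],[0,1.2,2.7,0,0,0,3],[0,1.8,4.05,0,0,0,4.5],[0,2.4,5.4,0,0,0,6],[0,2.96,6.75,0,0,0,7.5]]'
python3 -m jog '[[0,0.6,1.35,0,0,0,1.5],[0,1.2,2.7,0,0,0,3],[0,1.8,4.05,0,0,0,4.5],[0,2.4,5.4,0,0,0,6],[0,2.96,6.75,0,0,0,7.4]]'
python3 -m jog '[[0,0,0,-0.5,0,0,0],[0,0,0,-1,0,0,0],[0,0,0,-2,0,0,0],[0,0,0,-3,0,0,0],[0,0,0,-3,0,0,0]]'
python3 - <<'E'
from h import *
o=bot.get_obs(); print({k:np.round(o[k],3) for k in('time','q','ee_pos','tcp_rot','wrist_force')})
im,D=bot.camera('wrist'); save('w1',im)
E
```

```text
time: 1.5
ee_pos: [0.2451, -0.3527, 0.2313]
tcp_rot: [-90.0, -0.0, -34.1]
wrist_force: [-0.4, -0.8, 0.4]
opening: 0.0853
time: 2.0
ee_pos: [0.3191, -0.1839, 0.2315]
tcp_rot: [-90.0, -0.0, 3.4]
wrist_force: [0.9, 0.9, 0.8]
opening: 0.0852
time: 2.5
ee_pos: [0.3932, -0.015, 0.2315]
tcp_rot: [-90.0, -0.0, 40.9]
wrist_force: [-0.0, -1.1, 0.2]
opening: 0.0849
time: 3.0
ee_pos: [0.4672, 0.1538, 0.2313]
tcp_rot: [-90.0, -0.0, 77.9]
wrist_force: [0.6, -0.7, 1.0]
opening: 0.0851
time: 3.5
ee_pos: [0.4649, 0.1506, 0.1528]
tcp_rot: [-89.7, 0.2, 77.5]
wrist_force: [0.2, 0.5, -0.1]
opening: 0.0854
{'time': np.float64(3.5), 'q': array([ 1.7958e+01, -3.9730e+00, -7.6200e+00,  8.6659e+01, -9.0000e-03,
        3.0498e+01]), 'ee_pos': array([0.465, 0.151, 0.153]), 'tcp_rot': array([-89.741,   0.163,  77.46 ]), 'wrist_force': array([ 0.199,  0.457, -0.12 ])}
```

View pics/w1.png

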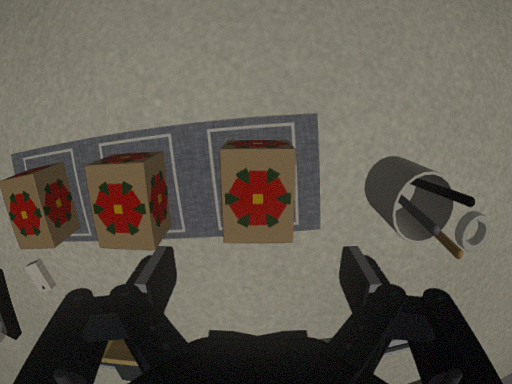

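```bash
python3 -m jog '[[0,0,0,-1,0,0,0],[0,0,0,-2,0,0,0],[0,0,0,-3,0,0,0],[0,0,0,-3,0,0,0]]'
```

```text
time: 3.95
ee_pos: [0.4656, 0.1513, 0.0798]
tcp_rot: [-89.8, 0.1, 77.5]
wrist_force: [0.1, -0.1, 0.0]
opening: 0.0852
```

The wrist view shows a flower box centred at (258,195) between the open jaws, with the pot clear at the right. I'll descend, grip, lift and weigh.

```bash
python3 -m jog '[[0,0,0,-1,0,0,0],[0,0,0,-1.8,0,0,0],[0,0,0,-2.4,0,0,0],[0,0,0,-2.4,0,0,0]]'
python3 -m jog '[[0.6,0,0,0,0,0,0],[0.8,0,0,0,0,0,0],[0.8,0,0,0,0,0,0],[0.8,0,0,0,0,0,0],[0.8,0,0,0,0,0,0]]' 50
python3 -m jog '[[0.8,0,0,0,0,0,0],[0.8,0,0,0,0,0,0],[0.8,0,0,0,0,0,0]]'
python3 -m jog '[[0.8,0,0,0.4,0,0,0],[0.8,0,0,0.8,0,0,0],[0.8,0,0,1.2,0,0,0],[0.8,0,0,1.6,0,0,0],[0.8,0,0,1.6,0,0,0]]'
python3 -m jog '[[0.8,0,0,0,0,0,0],[0.8,0,0,0,0,0,0],[0.8,0,0,0,0,0,0]]'
python3 -m jog '[[0.8,0,0,0,0,0,0]]'
python3 -m jog '[[0.8,0,0,0,0,0,0]]'
```

```text
time: 4.35
ee_pos: [0.4664, 0.1518, 0.0209]
tcp_rot: [-89.9, 0.0, 77.6]
wrist_force: [0.3, 0.9, -0.6]
opening: 0.0854
time: 4.85
ee_pos: [0.4678, 0.1524, 0.0231]
tcp_rot: [-90.1, -0.1, 77.6]
wrist_force: [-0.7, -0.4, 7.0]
opening: 0.0614
time: 5.15
ee_pos: [0.4678, 0.1524, 0.0231]
tcp_rot: [-90.1, -0.1, 77.6]
wrist_force: [-0.7, -1.2, 6.7]
opening: 0.0612
time: 5.65
ee_pos: [0.4677, 0.1525, 0.0632]
tcp_rot: [-90.1, -0.1, 77.6]
wrist_force: [-0.1, -0.3, -1.4]
opening: 0.0617
time: 5.95
ee_pos: [0.4665, 0.1521, 0.0608]
tcp_rot: [-90.0, 0.0, 77.6]
wrist_force: [-0.1, 0.4, -1.3]
opening: 0.0615
time: 6.05
ee_pos: [0.4666, 0.1521, 0.0609]
tcp_rot: [-90.0, 0.0, 77.6]
wrist_force: [0.4, -0.6, -2.0]
opening: 0.0612
time: 6.15
ee_pos: [0.4667, 0.1521, 0.061]
tcp_rot: [-90.0, 0.0, 77.6]
wrist_force: [0.6, 0.5, -1.5]
opening: 0.0616
```

Left box: about 1.5 N, so it is empty. I'll set it back and do the middle one.

```bash
python3 -m jog '[[0.8,0,0,-0.4,0,0,0],[0.8,0,0,-0.8,0,0,0],[0.8,0,0,-1.2,0,0,0],[0.8,0,0,-1.5,0,0,0],[0.8,0,0,-1.58,0,0,0]]'
python3 -m jog '[[0.8,0,0,0,0,0,0],[0,0,0,0,0,0,0],[0,0,0,0,0,0,0],[0,0,0,0,0,0,0],[0,0,0,0,0,0,0]]'
python3 -m jog '[[0,0,0,0.5,0,0,0],[0,0,0,1.5,0,0,0],[0,0,0,2.7,0,0,0],[0,0,0,3.2,0,0,0]]'
python3 -m jog '[[0,-0.18,-1.27,0,0,0,0],[0,-0.36,-2.54,0,0,0,0.16],[0,-0.54,-3.81,0,0,0,0.16],[0,-0.72,-5.08,0,0,0,0.16],[0,-0.72,-5.08,0,0,0,0.16]]'
python3 -m jog '[[0,0,0,-1,0,0,0],[0,0,0,-2,0,0,0],[0,0,0,-2.8,0,0,0],[0,0,0,-3.2,0,0,0],[0,0,0,-3.2,0,0,0]]'
python3 -m jog '[[0.6,0,0,0,0,0,0],[0.8,0,0,0,0,0,0],[0.8,0,0,0,0,0,0],[0.8,0,0,0,0,0,0],[0.8,0,0,0,0,0,0]]'
python3 -m jog '[[0.8,0,0,0,0,0,0],[0.8,0,0,0,0,0,0],[0.8,0,0,0,0,0,0]]'
python3 -m jog '[[0.8,0,0,0.4,0,0,0],[0.8,0,0,0.8,0,0,0],[0.8,0,0,1.2,0,0,0],[0.8,0,0,1.6,0,0,0],[0.8,0,0,1.6,0,0,0]]'
python3 -m jog '[[0.8,0,0,0,0,0,0],[0.8,0,0,0,0,0,0],[0.8,0,0,0,0,0,0]]'
python3 -m jog '[[0.8,0,0,0,0,0,0]]'
python3 -m jog '[[0.8,0,0,0,0,0,0]]'
```

```text
time: 6.65
ee_pos: [0.4664, 0.152, 0.0225]
tcp_rot: [-90.0, 0.0, 77.6]
wrist_force: [-13.6, -5.1, 29.8]
opening: 0.0616
time: 7.15
ee_pos: [0.4667, 0.1522, 0.0215]
tcp_rot: [-90.0, 0.0, 77.6]
wrist_force: [-0.8, 0.2, -0.1]
opening: 0.0852
time: 7.55
ee_pos: [0.4679, 0.1526, 0.1053]
tcp_rot: [-90.2, -0.1, 77.6]
wrist_force: [0.3, -0.1, 0.3]
opening: 0.0856
time: 8.05
ee_pos: [0.4483, 0.0227, 0.102]
tcp_rot: [-90.0, 0.0, 78.2]
wrist_force: [-0.1, 0.6, -0.1]
opening: 0.0855
time: 8.55
ee_pos: [0.4481, 0.0255, 0.0207]
tcp_rot: [-89.9, 0.0, 78.4]
wrist_force: [-0.8, 0.1, 0.6]
opening: 0.0856
time: 9.05
ee_pos: [0.4497, 0.0253, 0.0232]
tcp_rot: [-90.1, -0.0, 78.4]
wrist_force: [0.4, 0.7, 6.8]
opening: 0.0615
time: 9.35
ee_pos: [0.4497, 0.0253, 0.0232]
tcp_rot: [-90.1, -0.0, 78.4]
wrist_force: [0.3, 1.2, 6.3]
opening: 0.0611
time: 9.85
ee_pos: [0.4498, 0.0252, 0.0636]
tcp_rot: [-90.1, -0.0, 78.4]
wrist_force: [0.3, 0.3, -1.3]
opening: 0.0617
time: 10.15
ee_pos: [0.4485, 0.0252, 0.0613]
tcp_rot: [-89.9, 0.0, 78.4]
wrist_force: [-0.2, -0.9, -0.7]
opening: 0.0612
time: 10.25
ee_pos: [0.4486, 0.0252, 0.0614]
tcp_rot: [-90.0, 0.0, 78.4]
wrist_force: [0.2, -0.7, -0.7]
opening: 0.0611
time: 10.35
ee_pos: [0.4487, 0.0252, 0.0615]
tcp_rot: [-90.0, 0.0, 78.4]
wrist_force: [0.4, 0.0, -0.4]
opening: 0.0615
```

The middle box reads about 1 N, so it is empty too. This time I'll set it down about 2 mm higher. Next is the right one, which should be heavy.

```bash
python3 -m jog '[[0.8,0,0,-0.4,0,0,0],[0.8,0,0,-0.8,0,0,0],[0.8,0,0,-1.2,0,0,0],[0.8,0,0,-1.45,0,0,0],[0.8,0,0,-1.5,0,0,0]]'
python3 -m jog '[[0.8,0,0,0,0,0,0],[0,0,0,0,0,0,0],[0,0,0,0,0,0,0],[0,0,0,0,0,0,0],[0,0,0,0,0,0,0]]'
python3 -m jog '[[0,0,0,0.5,0,0,0],[0,0,0,1.5,0,0,0],[0,0,0,2.7,0,0,0],[0,0,0,3.2,0,0,0]]'
python3 -m jog '[[0,-0.18,-1.27,0,0,0,0.3],[0,-0.36,-2.54,0,0,0,0.6],[0,-0.54,-3.81,0,0,0,1],[0,-0.74,-5.06,0,0,0,1],[0,-0.74,-5.06,0,0,0,1]]'
python3 -m jog '[[0,0,0,-1,0,0,0],[0,0,0,-2,0,0,0],[0,0,0,-2.8,0,0,0],[0,0,0,-3.3,0,0,0],[0,0,0,-3.3,0,0,0]]'
python3 -m jog '[[0.6,0,0,0,0,0,0],[0.8,0,0,0,0,0,0],[0.8,0,0,0,0,0,0],[0.8,0,0,0,0,0,0],[0.8,0,0,0,0,0,0]]'
python3 -m jog '[[0.8,0,0,0,0,0,0],[0.8,0,0,0,0,0,0],[0.8,0,0,0,0,0,0]]'
python3 -m jog '[[0.8,0,0,0.4,0,0,0],[0.8,0,0,0.8,0,0,0],[0.8,0,0,1.2,0,0,0],[0.8,0,0,1.6,0,0,0],[0.8,0,0,1.6,0,0,0]]'
python3 -m jog '[[0.8,0,0,0,0,0,0],[0.8,0,0,0,0,0,0],[0.8,0,0,0,0,0,0]]'
python3 -m jog '[[0.8,0,0,0,0,0,0]]'
python3 -m jog '[[0.8,0,0,0,0,0,0]]'
```

```text
time: 10.85
ee_pos: [0.4483, 0.0252, 0.0234]
tcp_rot: [-89.9, 0.0, 78.4]
wrist_force: [-0.8, 0.1, -0.8]
opening: 0.0614
time: 11.35
ee_pos: [0.449, 0.0252, 0.0245]
tcp_rot: [-90.0, -0.0, 78.4]
wrist_force: [0.1, 0.7, -0.0]
opening: 0.0856
time: 11.75
ee_pos: [0.4499, 0.0253, 0.1077]
tcp_rot: [-90.2, -0.1, 78.4]
wrist_force: [0.4, 0.0, 0.5]
opening: 0.0853
time: 12.25
ee_pos: [0.4298, -0.1038, 0.1044]
tcp_rot: [-90.0, 0.0, 83.2]
wrist_force: [0.2, 1.2, -0.1]
opening: 0.0851
time: 12.75
ee_pos: [0.4294, -0.1007, 0.0204]
tcp_rot: [-89.9, -0.0, 83.4]
wrist_force: [-0.1, 0.2, 0.4]
opening: 0.0854
time: 13.25
ee_pos: [0.4312, -0.1016, 0.0233]
tcp_rot: [-90.1, 0.0, 83.4]
wrist_force: [-1.2, 0.0, 5.6]
opening: 0.0613
time: 13.55
ee_pos: [0.4312, -0.1016, 0.0233]
tcp_rot: [-90.1, 0.0, 83.4]
wrist_force: [-0.8, -0.1, 6.2]
opening: 0.0614
time: 14.05
ee_pos: [0.4312, -0.1015, 0.0635]
tcp_rot: [-90.1, 0.0, 83.4]
wrist_force: [1.1, 0.1, -6.3]
opening: 0.0614
time: 14.35
ee_pos: [0.43, -0.1012, 0.0613]
tcp_rot: [-89.9, -0.0, 83.4]
wrist_force: [0.1, -0.2, -6.7]
opening: 0.0614
time: 14.45
ee_pos: [0.4301, -0.1012, 0.0614]
tcp_rot: [-90.0, -0.0, 83.4]
wrist_force: [-0.7, -0.3, -6.0]
opening: 0.0612
time: 14.55
ee_pos: [0.4302, -0.1013, 0.0615]
tcp_rot: [-90.0, -0.0, 83.4]
wrist_force: [-0.2, -0.0, -5.9]
opening: 0.0614
```

Right box: about 6.2 N, so it is the heavy one. I'll set it down, rise, and measure the carriage accurately.

```bash
python3 -m jog '[[0.8,0,0,-0.4,0,0,0],[0.8,0,0,-0.8,0,0,0],[0.8,0,0,-1.2,0,0,0],[0.8,0,0,-1.45,0,0,0],[0.8,0,0,-1.52,0,0,0]]'
python3 -m jog '[[0.8,0,0,0,0,0,0],[0,0,0,0,0,0,0],[0,0,0,0,0,0,0],[0,0,0,0,0,0,0],[0,0,0,0,0,0,0]]'
python3 -m jog '[[0,0,0,0.5,0,0,0],[0,0,0,1.5,0,0,0],[0,0,0,2.7,0,0,0],[0,0,0,3.5,0,0,0],[0,0,0,3.5,0,0,0]]'
cat > car.py <<'E'
from h import *
def carriage(D):
    W=np.full((384,512,3),np.nan); W[D>0]=world('top',D,D>0)
    r=(W[...,2]>.022)&(W[...,2]<.037)&(W[...,0]>.6)&(W[...,0]<.8)&(W[...,1]>-.25)&(W[...,1]<.37)
    P=W[r]; out=[]
    # rail direction
    vx,vy,x0,y0=cv2.fitLine(P[:,:2].astype(np.float32),cv2.DIST_HUBER,0,.001,.001).ravel()
    if vy<0: vx,vy=-vx,-vy
    yaw=-np.arctan2(vx,vy); ex=np.array([np.cos(yaw),np.sin(yaw)]); ey=np.array([vx,vy])
    print('rail yaw',np.degrees(yaw),'rail x range',np.percentile(P[:,:2]@ex,[1,50,99]))
    return W,ex,ey,yaw
E
python3 - <<'E'
from car import *
im,D=bot.camera('top'); save('top1',im)
for Dn in (np.load('topD.npy'),D):
    W,ex,ey,yaw=carriage(Dn)
    X=W[...,:2]@ex; Y=W[...,:2]@ey; z=W[...,2]
    s=(z>.04)&(z<.053)&(W[...,0]>.56)&(W[...,0]<.75)&(W[...,1]>-.16)&(W[...,1]<.05)
    a,b=X[s],Y[s]; f=a<np.percentile(a,1)+.05
    print('X',np.percentile(a,[.5,2,98]),'Y all',np.percentile(b,[.5,2,98,99.5]))
    h,e=np.histogram(b[f],bins=np.arange(b.min()-.003,b.max()+.005,.005)); print(dict(zip(np.round(e,3).tolist(),h.tolist())))
    t=(z>.075)&(z<.095)&(W[...,0]>.6)&(W[...,1]>.33)&(W[...,1]<.45); print('tall Y',np.percentile(Y[t],[2,50,98]),'X',np.percentile(X[t],[2,98]))
    for c in [(.467,.152),(.449,.025),(.43,-.101)]:
        q=(np.hypot(W[...,0]-c[0],W[...,1]-c[1])<.06)&(z>.052)&(z<.07)
        R=cv2.minAreaRect(W[q][:,:2].astype(np.float32)*1000); C=np.array(R[0])/1000; print('box',np.round(C,4),np.round(R[1]),round(R[2],1),'railframe',np.round([C@ex,C@ey],4))
E
```

```text
time: 15.05
ee_pos: [0.4299, -0.1012, 0.0233]
tcp_rot: [-89.9, -0.0, 83.4]
wrist_force: [-6.8, 1.5, 7.1]
opening: 0.0612
time: 15.55
ee_pos: [0.4307, -0.1014, 0.0242]
tcp_rot: [-90.1, 0.0, 83.4]
wrist_force: [-0.2, -0.2, 0.4]
opening: 0.0856
time: 16.05
ee_pos: [0.4319, -0.1017, 0.1152]
tcp_rot: [-90.3, 0.0, 83.4]
wrist_force: [0.7, -1.0, 0.5]
opening: 0.0855
rail yaw -6.902067 rail x range [0.66207501 0.68904767 0.7066397 ]
X [0.59070804 0.59522181 0.7117589 ] Y all [-0.04199985 -0.04081657  0.06603781  0.06715094]
{-0.045: 15, -0.04: 40, -0.035: 25, -0.03: 0, -0.025: 0, -0.02: 0, -0.015: 0, -0.01: 0, -0.005: 0, -0.0: 0, 0.005: 0, 0.01: 0, 0.015: 0, 0.02: 0, 0.025: 0, 0.03: 0, 0.035: 0, 0.04: 0, 0.045: 0, 0.05: 0, 0.055: 18, 0.06: 41, 0.065: 22}
tall Y [0.4525203  0.46153304 0.4727496 ] X [0.66524282 0.7131208 ]
box [0.4671 0.1518] [63. 84.] 77.6 railframe [0.4455 0.2069]
box [0.4486 0.0249] [62. 84.] 78.4 railframe [0.4424 0.0787]
box [ 0.43   -0.1014] [63. 85.] 83.4 railframe [ 0.4391 -0.049 ]
rail yaw -6.8716183 rail x range [0.66207793 0.68900097 0.70663171]
X [0.59089248 0.59556027 0.7114812 ] Y all [-0.04228885 -0.04107455  0.06573985  0.06685675]
{-0.046: 16, -0.041: 38, -0.036: 27, -0.031: 0, -0.026: 0, -0.021: 0, -0.016: 0, -0.011: 0, -0.006: 0, -0.001: 0, 0.004: 0, 0.009: 0, 0.014: 0, 0.019: 0, 0.024: 0, 0.029: 0, 0.034: 0, 0.039: 0, 0.044: 0, 0.049: 0, 0.054: 17, 0.059: 40, 0.064: 22}
tall Y [0.45264606 0.46057465 0.47244958] X [0.66535071 0.71324861]
box [0.4663 0.1537] [62. 84.] 77.6 railframe [0.4445 0.2084]
box [0.4485 0.0269] [62. 85.] 77.8 railframe [0.4421 0.0804]
box [0. 0.] [0. 0.] 0.0 railframe [0. 0.]
```

Carriage centre is at rail Y=0.0125 and the heavy box at -0.0485, so the carriage must go about 60 mm to the right, close to its right stop. I'll shut the jaws and go down outside the left wall.

```bash
python3 -m jog '[[1,0.9,0.7,0,0,0,0],[1,2.3,1.7,0,0,0,0],[1,3.7,2.7,0,0,0,0],[1,5.1,3.7,0,0,0,0],[1,6.4,4.7,0,0,0,0]]'
python3 -m jog '[[1,0.7,0.5,0,0,0,0],[1,1.36,0.98,0,0,0,0],[1,1.36,0.98,0,0,0,0],[1,1.36,0.98,0,0,0,0]]'
python3 -m jog '[[1,0,0,-1,0,0,0],[1,0,0,-2,0,0,0],[1,0,0,-3,0,0,0],[1,0,0,-3.6,0,0,0],[1,0,0,-3.6,0,0,0]]'
python3 - <<'E'
from car import *
o=bot.get_obs(); print(o['ee_pos'],o['wrist_force'],o['opening'])
im,D=bot.camera('side'); save('s1',cv2.resize(im,None,fx=1.5,fy=1.5))
E
```

```text
time: 16.6
ee_pos: [0.5912, 0.0174, 0.1102]
tcp_rot: [-89.9, 0.0, 83.4]
wrist_force: [1.0, -0.8, 0.4]
opening: 0.0117
time: 17.0
ee_pos: [0.6238, 0.0408, 0.1101]
tcp_rot: [-89.9, 0.0, 83.4]
wrist_force: [-1.1, -0.2, -0.4]
opening: -0.0
time: 17.5
ee_pos: [0.6224, 0.0401, 0.0191]
tcp_rot: [-89.8, 0.0, 83.4]
wrist_force: [0.2, 0.3, 0.8]
opening: 0.0001
[0.62244268 0.04008964 0.01912581] [0.24905206 0.28165131 0.8230457 ] 0.0001321573166953867
```

View pics/s1.png

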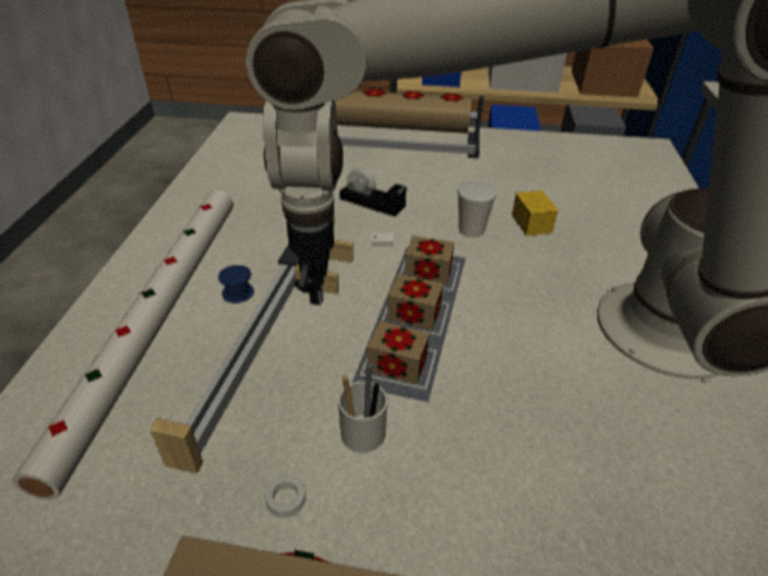

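The side view shows the shut fingers at (315,290), just left of the carriage's side wall and clear of everything else. The boxes stand at (430,258), (414,300) and (398,350). I'll push to the right.

```bash
python3 -m jog '[[1,-0.05,-0.4,0,0,0,0],[1,-0.1,-0.8,0,0,0,0],[1,-0.15,-1.2,0,0,0,0],[1,-0.19,-1.6,0,0,0,0],[1,-0.24,-2,0,0,0,0]]'
python3 -m jog '[[1,-0.05,-0.4,0,0,0,0],[1,-0.1,-0.8,0,0,0,0],[1,-0.14,-1.1,0,0,0,0],[1,-0.17,-1.36,0,0,0,0],[1,-0.17,-1.36,0,0,0,0]]'
python3 - <<'E'
from car import *
o=bot.get_obs(); p=o['ee_pos']; print(p,o['wrist_force'],'Y',p[0]*.12+p[1]*.9928)
im,D=bot.camera('top'); save('top2',im)
W,ex,ey,yaw=carriage(D)
X=W[...,:2]@ex; Y=W[...,:2]@ey; z=W[...,2]
s=(z>.038)&(z<.053)&(X>.585)&(X<.66)&(W[...,1]>-.25)&(W[...,1]<.05)
h,e=np.histogram(Y[s],bins=np.arange(-.13,.1,.005)); print([(round(float(a),3),int(b)) for a,b in zip(e,h) if b])
low=(z>.036)&(z<.045)&(X>.67)&(X<.73)&(Y>-.2)&(Y<-.06); print('low',low.sum(),np.percentile(Y[low],[1,50,99]) if low.any() else 0)
E
```

```text
time: 18.05
ee_pos: [0.6187, -0.0099, 0.022]
tcp_rot: [-90.1, -0.1, 83.4]
wrist_force: [1.0, 3.8, 2.9]
opening: -0.0003
time: 18.55
ee_pos: [0.6135, -0.0444, 0.0209]
tcp_rot: [-89.9, 0.1, 83.3]
wrist_force: [-0.3, 0.4, -0.2]
opening: -0.0002
[ 0.61351832 -0.04444697  0.02091026] [-0.26923583  0.3574552  -0.2215762 ] Y 0.029495246626873
rail yaw -6.972678 rail x range [0.66364675 0.68865275 0.70675344]
[(-0.095, 21), (-0.09, 54), (-0.085, 38)]
low 141 [-0.16465251 -0.15436215 -0.08897273]
```

```bash
python3 -m jog '[[1,-0.02,-0.16,0,0,0,0],[1,-0.04,-0.33,0,0,0,0],[1,-0.04,-0.33,0,0,0,0]]'
python3 -m jog '[[1,0.12,1,0,0,0,0],[1,0.12,1,1.5,0,0,0],[1,0.12,1,3,0,0,0],[1,0.12,1,4,0,0,0]]'
python3 -m jog '[[1,-0.9,-0.3,0,0,0,0],[0.2,-2.5,-0.9,0,0,0,0],[0,-4.1,-1.4,0,0,0,0],[0,-5.7,-2,0,0,0,0],[0,-7.3,-2.5,0,0,0,0]]'
python3 -m jog '[[0,-0.6,-0.2,0,0,0,0],[0,-1.0,-0.34,0,0,0,0],[0,-1.0,-0.34,0,0,0,0],[0,-1.0,-0.34,0,0,0,0]]'
python3 - <<'E'
from car import *
o=bot.get_obs(); p=o['ee_pos']; print(p,o['opening'],'X',p[0]*.9928-p[1]*.12,'Y',p[0]*.12+p[1]*.9928)
im,D=bot.camera('top')
W,ex,ey,yaw=carriage(D)
X=W[...,:2]@ex; Y=W[...,:2]@ey; z=W[...,2]
s=(z>.038)&(z<.053)&(X>.58)&(X<.64)&(W[...,1]>-.25)&(W[...,1]<.05)
print('X',np.percentile(X[s],[.5,2]))
h,e=np.histogram(Y[s],bins=np.arange(-.13,.1,.0025)); print([(round(float(a),4),int(b)) for a,b in zip(e,h) if b])
E
```

```text
time: 18.9
ee_pos: [0.6126, -0.0518, 0.0208]
tcp_rot: [-89.9, 0.0, 83.4]
wrist_force: [-0.2, 0.5, 0.9]
opening: 0.0001
time: 19.3
ee_pos: [0.6166, -0.0266, 0.1241]
tcp_rot: [-90.1, 0.0, 83.4]
wrist_force: [0.6, -0.6, 0.0]
opening: 0.0002
time: 19.8
ee_pos: [0.432, -0.0897, 0.1212]
tcp_rot: [-90.0, 0.1, 83.4]
wrist_force: [-0.8, -1.3, 0.7]
opening: 0.0584
time: 20.2
ee_pos: [0.4093, -0.0976, 0.1215]
tcp_rot: [-90.0, 0.0, 83.4]
wrist_force: [0.3, 0.3, -0.1]
opening: 0.0854
[ 0.4092872  -0.09759158  0.12145705] 0.08540489521749624 X 0.4180513221673377 Y -0.04777445604028625
rail yaw -7.0457745 rail x range [0.66228642 0.68845115 0.70605038]
X [0.59021931 0.59094708]
[(-0.1, 9), (-0.0975, 14), (-0.095, 21), (-0.0925, 17), (-0.09, 22), (0.0, 7), (0.0025, 18), (0.005, 19), (0.0075, 20), (0.01, 12)]
```

```bash
python3 -m jog '[[0,0,0,-1,0,0,0],[0,0,0,-2,0,0,0],[0,0,0,-3.2,0,0,0],[0,0,0,-3.97,0,0,0],[0,0,0,-3.97,0,0,0]]'
python3 -m jog '[[0.6,0,0,0,0,0,0],[0.8,0,0,0,0,0,0],[0.8,0,0,0,0,0,0],[0.8,0,0,0,0,0,0],[0.8,0,0,0,0,0,0]]' 30
python3 -m jog '[[0.8,0.3,-0.03,0,0,0,0],[0.8,0.8,-0.07,0,0,0,0],[0.8,1.4,-0.13,0,0,0,0],[0.8,2,-0.19,0,0,0,0],[0.8,2.6,-0.24,0,0,0,0]]'
python3 -m jog '[[0.8,0.6,-0.06,0,0,0,0],[0.8,1.2,-0.11,0,0,0,0],[0.8,1.8,-0.17,0,0,0,0],[0.8,2.2,-0.21,0,0,0,0],[0.8,2.4,-0.23,0,0,0,0]]'
python3 -m jog '[[0.8,0.4,-0.04,0,0,0,0],[0.8,0.8,-0.08,0,0,0,0],[0.8,1,-0.1,0,0,0,0],[0.8,1,-0.1,0,0,0,0]]'
```

```text
time: 20.75
ee_pos: [0.4074, -0.0968, 0.0193]
tcp_rot: [-89.7, -0.0, 83.4]
wrist_force: [-0.7, 0.2, -0.2]
opening: 0.0849
time: 21.25
ee_pos: [0.4096, -0.0978, 0.0234]
tcp_rot: [-90.1, 0.0, 83.4]
wrist_force: [0.9, 0.9, 6.7]
opening: 0.0614
time: 21.75
ee_pos: [0.4735, -0.1037, 0.0234]
tcp_rot: [-90.0, 0.0, 83.4]
wrist_force: [-11.1, 1.8, 16.2]
opening: 0.0618
time: 22.25
ee_pos: [0.5336, -0.1094, 0.0234]
tcp_rot: [-90.0, 0.0, 83.4]
wrist_force: [-11.2, 1.4, 13.5]
opening: 0.0617
time: 22.65
ee_pos: [0.5592, -0.112, 0.0234]
tcp_rot: [-90.1, 0.0, 83.4]
wrist_force: [-4.0, 0.7, 8.2]
opening: 0.0614
```

```bash
python3 -m jog '[[0.8,0,0,0,0,0,0],[0,0,0,0,0,0,0],[0,0,0,0,0,0,0],[0,0,0,0,0,0,0],[0,0,0,0,0,0,0]]'
python3 -m jog '[[0,-0.3,0.04,0,0,0,0],[0,-1,0.12,0,0,0,0],[0,-1.8,0.22,0,0,0,0],[0,-2.4,0.29,0,0,0,0],[0,-2.4,0.29,0,0,0,0]]'
python3 -m jog '[[0.6,0,0,0,0,0,0],[0.6,0,0,0,0,0,0],[0.6,0,0,0,0,0,0]]'
python3 - <<'E'
from car import *
o=bot.get_obs(); p=o['ee_pos']; print(p,o['opening'],'X',p[0]*.9928-p[1]*.12,'Y',p[0]*.12+p[1]*.9928)
for c in ('wrist','side'):
    im,D=bot.camera(c); save(c+'3',im)
a=cv2.imread('pics/wrist3.png');b=cv2.imread('pics/side3.png')[120:330,130:410]; b=cv2.resize(b,(512,384)); cv2.imwrite('pics/c3.png',cv2.resize(np.hstack([a,b]),(800,300)))
E
```

```text
time: 23.15
ee_pos: [0.5585, -0.1118, 0.0219]
tcp_rot: [-90.0, -0.0, 83.4]
wrist_force: [-0.9, 0.1, -0.6]
opening: 0.0855
time: 23.65
ee_pos: [0.4968, -0.1043, 0.022]
tcp_rot: [-90.0, -0.0, 83.4]
wrist_force: [0.2, -0.3, -0.2]
opening: 0.0855
time: 23.95
ee_pos: [0.4991, -0.1046, 0.022]
tcp_rot: [-90.0, 0.0, 83.4]
wrist_force: [-0.8, -0.5, -0.5]
opening: 0.044
[ 0.49906115 -0.10461566  0.02199447] 0.04397218173800618 X 0.5080217903979788 Y -0.043975088012963175
```

View pics/c3.png

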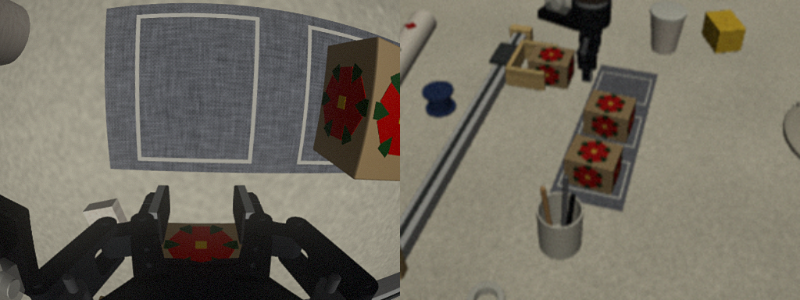

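The left half (wrist view) shows the box squarely ahead of the jaws. The right half (side view) shows it partly inside the carriage at (550,62), with the two empty boxes in place at (608,115) and (592,163). Next I push with the half-shut fingers.

```bash
python3 -m jog '[[0.75,0,0,0,0,0,0],[0.75,0,0,0,0,0,0],[0.75,0.35,-0.04,0,0,0,0],[0.75,0.7,-0.08,0,0,0,0],[0.75,1,-0.12,0,0,0,0]]'
python3 -m jog '[[0.75,0.25,-0.03,0,0,0,0],[0.75,0.5,-0.06,0,0,0,0],[0.75,0.75,-0.09,0,0,0,0],[0.75,0.9,-0.11,0,0,0,0],[0.75,1,-0.12,0,0,0,0]]'
python3 -m jog '[[0.75,0.08,-0.01,0,0,0,0],[0.75,0.12,-0.01,0,0,0,0],[0.75,0.16,-0.02,0,0,0,0]]'
python3 - <<'E'
from car import *
o=bot.get_obs(); p=o['ee_pos']; print(p,o['opening'],'X',p[0]*.9928-p[1]*.12,'Y',p[0]*.12+p[1]*.9928)
im,D=bot.camera('side')
W=np.full((384,512,3),np.nan); W[D>0]=world('side',D,D>0)
m=(W[...,2]>.051)&(W[...,2]<.068)&(W[...,0]>.5)&(W[...,0]<.7)&(W[...,1]>-.2)&(W[...,1]<0)
ex=np.array([.9928,-.12]);ey=np.array([.12,.9928])
if m.any(): print(m.sum(),np.percentile(W[m][:,:2]@ex,[1,50,99]),np.percentile(W[m][:,:2]@ey,[1,50,99]))
cv2.imwrite('pics/s4.png',cv2.resize(im[120:230,180:340],(800,550),interpolation=cv2.INTER_CUBIC)[:,:,::-1])
E
```

```text
time: 24.55
ee_pos: [0.5246, -0.1077, 0.0221]
tcp_rot: [-90.0, 0.0, 83.4]
wrist_force: [-0.4, -0.1, -0.2]
opening: 0.0212
time: 25.05
ee_pos: [0.5485, -0.1105, 0.0219]
tcp_rot: [-89.9, -0.0, 83.4]
wrist_force: [-4.5, 0.4, 2.7]
opening: 0.0215
time: 25.35
ee_pos: [0.5525, -0.111, 0.0219]
tcp_rot: [-90.0, -0.0, 83.4]
wrist_force: [-3.7, 0.4, 0.6]
opening: 0.0214
[ 0.55247752 -0.11099941  0.02188722] 0.021368425950211007 X 0.5618196098865865 Y -0.04390291096693141
357 [0.54988193 0.61897878 0.654938  ] [-0.07314479 -0.03152219 -0.00967479]
```

View pics/s4.png

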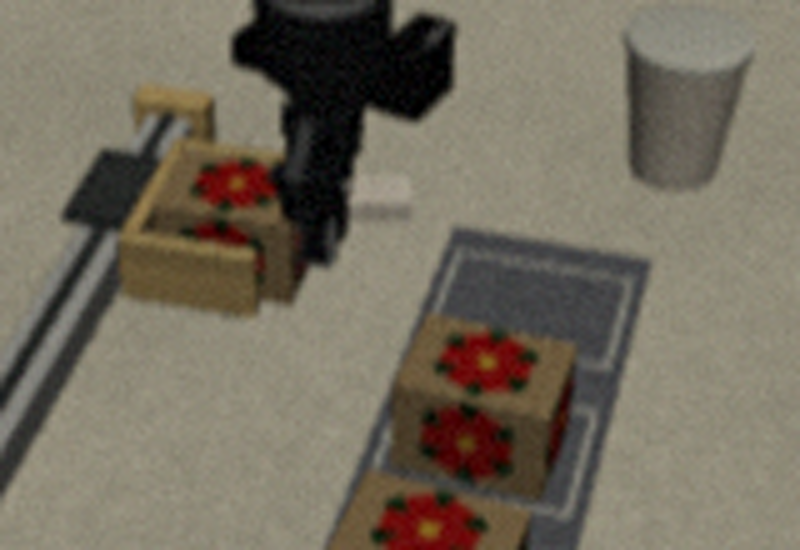

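The picture shows the box inside the carriage, its front flower at (235,183), with its back a few mm from the back wall. I'll nudge it on while watching the force.

```bash
for i in 1; do python3 -m jog '[[0.75,0.06,-0.01,0,0,0,0],[0.75,0.12,-0.015,0,0,0,0]]'
python3 -m jog '[[0.75,0.04,0,0,0,0,0],[0.75,0.06,-0.01,0,0,0,0]]'; done
```

```text
time: 25.6
ee_pos: [0.5556, -0.1115, 0.0219]
tcp_rot: [-90.0, -0.0, 83.4]
wrist_force: [-2.4, 0.2, -1.4]
opening: 0.0219
time: 25.8
ee_pos: [0.5572, -0.1116, 0.0219]
tcp_rot: [-90.0, -0.0, 83.4]
wrist_force: [-2.0, 1.6, -1.6]
opening: 0.0215
```

```bash
python3 -m jog '[[0.75,0.03,0,0,0,0,0],[0.75,0.06,-0.01,0,0,0,0]]'
python3 -m jog '[[0.75,0.03,0,0,0,0,0],[0.75,0.06,-0.01,0,0,0,0]]'
```

```text
time: 26.0
ee_pos: [0.5574, -0.1117, 0.0218]
tcp_rot: [-89.9, -0.0, 83.4]
wrist_force: [-12.0, 2.4, 4.8]
opening: 0.0215
time: 26.2
ee_pos: [0.5574, -0.1117, 0.0219]
tcp_rot: [-89.7, -0.0, 83.4]
wrist_force: [-20.5, 4.0, 10.3]
opening: 0.0216
```

The force rose to 20 N with no motion, so the box is home. I'll retreat and go round to the outside of the right wall.

```bash
python3 -m jog '[[0.75,-0.4,0.05,0,0,0,0],[0.75,-1,0.12,0,0,0,0],[1,-1.6,0.19,0,0,0,0],[1,-1.6,0.19,1.5,0,0,0],[1,-1.6,0.19,3,0,0,0]]'
python3 -m jog '[[1,0,0,1,0,0,0],[1,0.7,-1,1,0,0,0],[1,1.5,-2.3,1,0,0,0],[1,2.3,-3.5,1,0,0,0],[1,2.96,-4.44,1,0,0,0]]'
python3 -m jog '[[1,0,0,0,0,0,0],[1,0,0,-1.3,0,0,0],[1,0,0,-2.6,0,0,0],[1,0,0,-3.9,0,0,0],[1,0,0,-3.9,0,0,0]]'
cat > chk.py <<'E'
from car import *
import sys
o=bot.get_obs(); p=o['ee_pos']; print(o['time'],p,o['wrist_force'],'X',p[0]*.9928-p[1]*.12,'Y',p[0]*.12+p[1]*.9928)
y0,y1=float(sys.argv[1]),float(sys.argv[2])
ex=np.array([.9928,-.12]);ey=np.array([.12,.9928])
for c in ('top','side'):
    im,D=bot.camera(c); save(c+sys.argv[3],im)
    W=np.full((384,512,3),np.nan); W[D>0]=world(c,D,D>0)
    X=W[...,:2]@ex; Y=W[...,:2]@ey; z=W[...,2]
    for n,zr in (('box',(.054,.068)),('walls',(.04,.052))):
        m=(z>zr[0])&(z<zr[1])&(X>.54)&(X<.68)&(Y>y0)&(Y<y1)
        if m.sum()>30: print(c,n,m.sum(),'X',np.round(np.percentile(X[m],[1,50,99]),3),'Y',np.round(np.percentile(Y[m],[1,50,99]),3))
E
python3 chk.py -.13 .05 5
```

```text
time: 26.7
ee_pos: [0.5193, -0.1073, 0.0975]
tcp_rot: [-90.0, -0.0, 83.4]
wrist_force: [2.2, 0.0, 0.6]
opening: 0.0001
time: 27.2
ee_pos: [0.5954, -0.2203, 0.1225]
tcp_rot: [-90.1, 0.0, 83.4]
wrist_force: [1.0, 1.1, -0.0]
opening: 0.0004
time: 27.7
ee_pos: [0.5915, -0.217, 0.0202]
tcp_rot: [-89.6, -0.1, 83.4]
wrist_force: [-0.7, 0.5, 1.0]
opening: -0.0003
27.7 [ 0.59154032 -0.21704947  0.02021319] [-0.65391436  0.4979722   1.0277082 ] X 0.6133271689652285 Y -0.14450187260923783
top box 791 X [0.579 0.62  0.661] Y [-0.073 -0.042 -0.012]
top walls 411 X [0.578 0.662 0.679] Y [-0.1   -0.035  0.01 ]
side box 391 X [0.577 0.617 0.659] Y [-0.075 -0.038 -0.01 ]
side walls 330 X [0.577 0.634 0.679] Y [-0.101 -0.013  0.011]
```

The box is home: it spans X 0.579–0.661, so its centre 0.620 is at the pocket. Now I push the carriage left.

```bash
python3 -m jog '[[1,0.04,0.3,0,0,0,0],[1,0.07,0.6,0,0,0,0],[1,0.11,0.9,0,0,0,0],[1,0.14,1.2,0,0,0,0],[1,0.18,1.5,0,0,0,0]]'
python3 -m jog '[[1,0.04,0.3,0,0,0,0],[1,0.08,0.7,0,0,0,0],[1,0.13,1.1,0,0,0,0],[1,0.19,1.6,0,0,0,0],[1,0.25,2.1,0,0,0,0]]'
python3 -m jog '[[1,0.06,0.5,0,0,0,0],[1,0.12,1,0,0,0,0],[1,0.18,1.5,0,0,0,0],[1,0.24,2,0,0,0,0],[1,0.3,2.5,0,0,0,0]]'
python3 -m jog '[[1,0.06,0.5,0,0,0,0],[1,0.12,1,0,0,0,0],[1,0.18,1.5,0,0,0,0],[1,0.24,2,0,0,0,0],[1,0.3,2.5,0,0,0,0]]'
python3 chk.py -.08 .35 6
```

```text
time: 28.3
ee_pos: [0.5989, -0.1807, 0.0253]
tcp_rot: [-90.1, 0.1, 83.4]
wrist_force: [-0.8, -4.5, 3.3]
opening: -0.0
time: 28.8
ee_pos: [0.605, -0.1287, 0.0251]
tcp_rot: [-90.0, 0.1, 83.3]
wrist_force: [-1.9, -7.3, 5.5]
opening: -0.0001
time: 29.3
ee_pos: [0.6122, -0.0661, 0.0251]
tcp_rot: [-90.0, 0.1, 83.3]
wrist_force: [-2.2, -6.5, 5.4]
opening: 0.0
time: 29.8
ee_pos: [0.6195, -0.0036, 0.025]
tcp_rot: [-90.0, 0.1, 83.3]
wrist_force: [-3.4, -7.1, 6.7]
opening: 0.0
29.8 [ 0.61949114 -0.00355464  0.02498744] [-3.444948   -7.07314436  6.65427095] X 0.6154573598080142 Y 0.07080988889645232
top walls 129 X [0.59 0.63 0.67] Y [0.184 0.19  0.196]
side box 558 X [0.576 0.616 0.659] Y [0.079 0.132 0.161]
side walls 421 X [0.576 0.637 0.679] Y [0.077 0.16  0.198]
```

The box is still home while moving, so I continue.

```bash
python3 -m jog '[[1,0.04,0.3,0,0,0,0],[1,0.08,0.7,0,0,0,0],[1,0.14,1.2,0,0,0,0],[1,0.2,1.7,0,0,0,0],[1,0.26,2.2,0,0,0,0]]'
python3 -m jog '[[1,0.06,0.5,0,0,0,0],[1,0.12,1,0,0,0,0],[1,0.18,1.5,0,0,0,0],[1,0.24,2,0,0,0,0],[1,0.3,2.5,0,0,0,0]]'
python3 -m jog '[[1,0.06,0.5,0,0,0,0],[1,0.12,1,0,0,0,0],[1,0.18,1.5,0,0,0,0],[1,0.24,2,0,0,0,0],[1,0.3,2.5,0,0,0,0]]'
python3 -m jog '[[1,0.05,0.4,0,0,0,0],[1,0.09,0.7,0,0,0,0],[1,0.11,0.9,0,0,0,0],[1,0.12,1,0,0,0,0]]'
python3 chk.py .2 .5 7
```

```text
time: 30.4
ee_pos: [0.6258, 0.0508, 0.0244]
tcp_rot: [-89.9, 0.1, 83.3]
wrist_force: [-2.8, -7.4, 3.5]
opening: -0.0001
time: 30.9
ee_pos: [0.633, 0.1132, 0.0244]
tcp_rot: [-89.9, 0.1, 83.3]
wrist_force: [-4.6, -8.0, 4.9]
opening: -0.0
time: 31.4
ee_pos: [0.6403, 0.1757, 0.0243]
tcp_rot: [-89.9, 0.1, 83.3]
wrist_force: [-4.4, -8.2, 5.5]
opening: 0.0001
time: 31.8
ee_pos: [0.6434, 0.201, 0.0241]
tcp_rot: [-89.9, 0.1, 83.4]
wrist_force: [-3.5, -7.1, 4.6]
opening: -0.0001
31.8 [0.643446   0.20095149 0.02411559] [-3.51817218 -7.11123017  4.62583778] X 0.6146990149873284 Y 0.276718157131671
side box 954 X [0.575 0.617 0.673] Y [0.284 0.337 0.472]
side walls 669 X [0.575 0.647 0.679] Y [0.278 0.368 0.472]
```

```bash
python3 -m jog '[[1,0.02,0.2,0,0,0,0],[1,0.05,0.4,0,0,0,0],[1,0.07,0.6,0,0,0,0],[1,0.1,0.8,0,0,0,0],[1,0.1,0.8,0,0,0,0]]'
python3 -m jog '[[1,0.01,0.08,0,0,0,0],[1,0.02,0.12,0,0,0,0]]'
python3 -m jog '[[1,0.01,0.06,0,0,0,0],[1,0.01,0.1,0,0,0,0]]'
```

```text
time: 32.4
ee_pos: [0.6461, 0.2214, 0.024]
tcp_rot: [-89.9, 0.1, 83.4]
wrist_force: [-2.3, -2.1, 0.8]
opening: -0.0001
time: 32.6
ee_pos: [0.6464, 0.2237, 0.024]
tcp_rot: [-89.9, 0.1, 83.4]
wrist_force: [-5.0, -6.9, 1.9]
opening: -0.0003
time: 32.8
ee_pos: [0.6466, 0.2261, 0.024]
tcp_rot: [-89.9, 0.1, 83.4]
wrist_force: [-4.2, -6.7, 2.3]
opening: -0.0003
```

```bash
python3 -m jog '[[1,0.01,0.06,0,0,0,0],[1,0.01,0.1,0,0,0,0]]'
python3 -m jog '[[1,0.01,0.06,0,0,0,0],[1,0.01,0.1,0,0,0,0]]'
python3 -m jog '[[1,0.01,0.06,0,0,0,0],[1,0.01,0.1,0,0,0,0]]'
```

```text
time: 33.0
ee_pos: [0.6467, 0.2273, 0.024]
tcp_rot: [-89.9, 0.3, 83.3]
wrist_force: [-5.6, -15.4, 5.4]
opening: 0.0
time: 33.2
ee_pos: [0.6467, 0.2274, 0.024]
tcp_rot: [-89.9, 0.5, 83.2]
wrist_force: [-8.3, -27.0, 9.4]
opening: 0.0001
time: 33.4
ee_pos: [0.6467, 0.2275, 0.024]
tcp_rot: [-89.8, 0.7, 83.1]
wrist_force: [-9.6, -37.8, 12.0]
opening: -0.0
```

The carriage is against its stop: the force climbed to 38 N with no motion. I'll back off, rise and check.

```bash
python3 -m jog '[[1,-0.1,-0.6,0,0,0,0],[1,-0.15,-1.2,0,0,0,0],[1,-0.15,-1.2,1.5,0,0,0],[1,-0.15,-1.2,3,0,0,0],[1,-0.15,-1.2,4.5,0,0,0]]'
python3 -m jog '[[1,-1,-1,0,0,0,0],[1,-2,-2,0,0,0,0],[1,-3,-3,0,0,0,0],[1,-4,-4,1,0,0,0],[1,-4,-4,1,0,0,0]]'
python3 chk.py .27 .425 8
python3 - <<'E'
from h import *
im=cv2.imread('pics/top8.png'); cv2.imwrite('pics/t8.png',cv2.resize(im[70:290,60:360],(800,587),interpolation=cv2.INTER_CUBIC))
im,D=bot.camera('top')
W=np.full((384,512,3),np.nan); W[D>0]=world('top',D,D>0)
for c in [(.467,.152),(.449,.025)]:
    q=(np.hypot(W[...,0]-c[0],W[...,1]-c[1])<.06)&(W[...,2]>.052)&(W[...,2]<.07)
    R=cv2.minAreaRect(W[q][:,:2].astype(np.float32)*1000); print('box',R)
E
```

```text
time: 33.9
ee_pos: [0.6443, 0.2043, 0.1381]
tcp_rot: [-90.0, -0.0, 83.4]
wrist_force: [-0.4, -0.3, 0.1]
opening: 0.0002
time: 34.4
ee_pos: [0.5434, 0.1027, 0.1656]
tcp_rot: [-90.2, -0.1, 83.3]
wrist_force: [2.0, -0.3, 1.4]
opening: 0.0001
34.4 [0.54343336 0.10266382 0.16557852] [ 2.03407089 -0.33294994  1.38303665] X 0.5272009788630205 Y 0.16713664066825978
side box 947 X [0.575 0.615 0.658] Y [0.328 0.361 0.389]
side walls 551 X [0.574 0.65  0.68 ] Y [0.327 0.389 0.425]
box ((0.0, 0.0), (0.0, 0.0), 0.0)
box ((448.2975769042969, 26.957639694213867), (61.99319076538086, 84.35820770263672), 77.82426452636719)
```

View pics/t8.png

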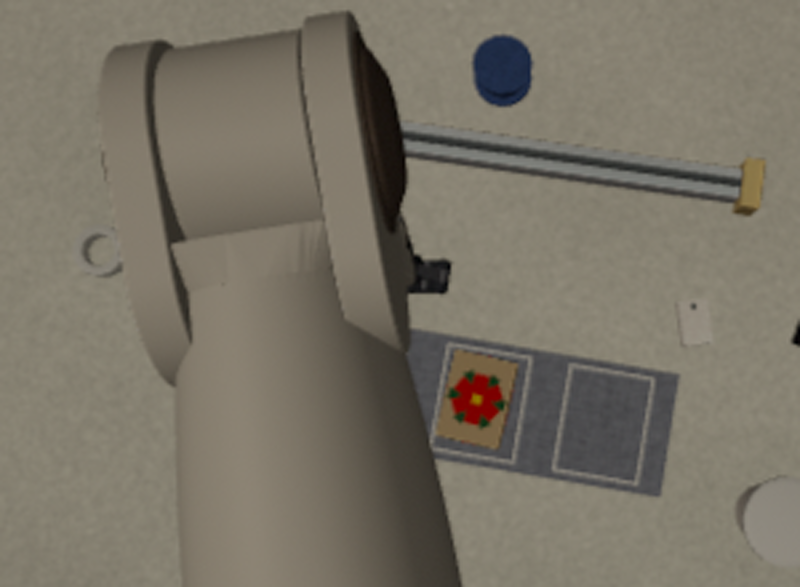

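The arm hides the left half of the top view; the middle box stands in its outline at (477,400). I'll move aside for a final look.

```bash
python3 -m jog '[[1,-0.8,-1.6,0,0,0,0],[1,-1.6,-3.2,0,0,0,0],[1,-2.4,-4.8,0,0,0,0],[1,-3.2,-6.4,0,0,0,0],[1,-4,-8,0,0,0,0]]'
python3 -m jog '[[1,0,-1.5,0,0,0,0],[1,0,-3,0,0,0,0],[1,0,-3,0,0,0,0],[1,0,-3,0,0,0,0],[1,0,-3,0,0,0,0]]'
python3 chk.py .27 .44 9
python3 - <<'E'
from h import *
im=cv2.imread('pics/top9.png'); cv2.imwrite('pics/t9.png',cv2.resize(im[70:290,60:360],(800,587),interpolation=cv2.INTER_CUBIC))
im,D=bot.camera('top')
W=np.full((384,512,3),np.nan); W[D>0]=world('top',D,D>0)
for c in [(.467,.152),(.449,.025)]:
    q=(np.hypot(W[...,0]-c[0],W[...,1]-c[1])<.06)&(W[...,2]>.052)&(W[...,2]<.07)
    R=cv2.minAreaRect(W[q][:,:2].astype(np.float32)*1000); print('box',R)
E
```

```text
time: 35.05
ee_pos: [0.4442, -0.0962, 0.161]
tcp_rot: [-89.9, -0.0, 83.5]
wrist_force: [0.4, 0.0, 0.2]
opening: -0.0
time: 35.55
ee_pos: [0.4449, -0.1695, 0.1613]
tcp_rot: [-89.9, -0.0, 83.5]
wrist_force: [-0.9, 0.0, 0.6]
opening: 0.0002
35.55 [ 0.44490445 -0.16954466  0.16133648] [-0.9173434   0.04876708  0.55255072] X 0.462046496581674 Y -0.11493540878371641
top box 799 X [0.577 0.617 0.659] Y [0.328 0.358 0.389]
top walls 506 X [0.576 0.652 0.68 ] Y [0.318 0.37  0.428]
side box 945 X [0.575 0.615 0.658] Y [0.328 0.361 0.389]
side walls 632 X [0.574 0.644 0.68 ] Y [0.329 0.39  0.427]
box ((466.2030334472656, 153.46817016601562), (62.8480339050293, 83.99646759033203), 77.51244354248047)
box ((448.5748291015625, 26.969789505004883), (62.230899810791016, 84.73556518554688), 78.0933609008789)
```

View pics/t9.png

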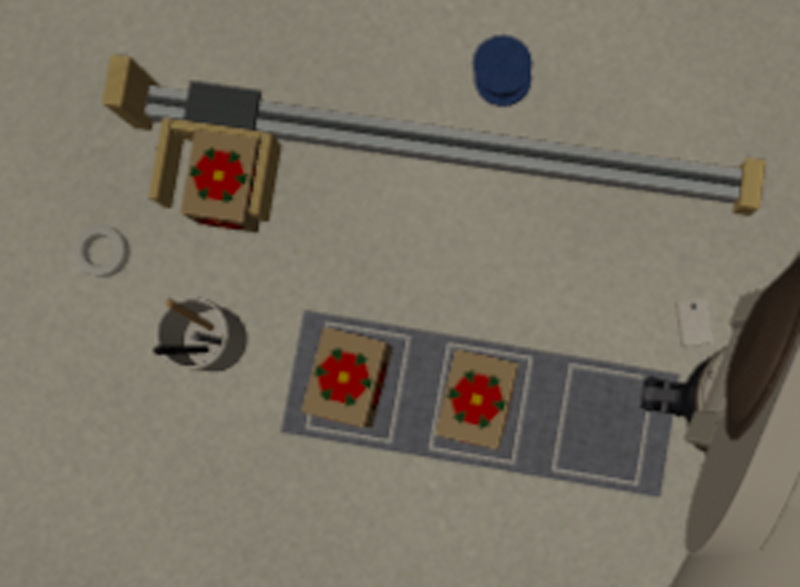

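The view shows the heavy box home in the carriage at (220,177). The carriage is at the left end of the rail. Both empty boxes, at (343,377) and (477,400), are within 2 mm of where they started, and the bystanders are untouched. I'm handing in.

```bash
python3 -c "
from workcell import bot
print(bot.job_done())"
```

```text
the job is handed in; nothing more can be done
None
```

The job is done and handed in at about 36 s; no verdict was reported.

**What I did:** I lifted the boxes left, middle, right; they read about 1.5, 0.7 and 6.2 N, so the right one was heavy. I pushed the carriage about 58 mm right to face it, slid the box in and pushed it home (20 N, no motion). Then I pushed the carriage left until it would move no further (38 N, no motion).

**Last checks:**
- **Heavy box:** it stands flat, with its centre about 2 mm from the measured pocket position in x and about 12 mm right of the carriage's middle. The limits are 12 and 22 mm.
- **Carriage:** it stopped at about rail Y 0.37 m, against 0.374 m expected from the block positions. A gap to the tall block is still visible. I put that down to the joint stop coming before the block, because the force rose without motion.
- **Empty boxes:** both are within about 2 mm of where they started.
- **Bystanders:** those in the last picture looked untouched; I did not measure them again.
- **Camera agreement:** the top and side cameras agreed to within 3 mm, and no check failed.
- **Rough moment:** I pressed the left box down with about 30 N when setting it back, so I lowered the other two more gently.

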